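Stretch the sprung pointer rod to its length mark

ROBOT

A 7-joint arm with a two-finger parallel gripper is mounted at the origin on a cart in front of the work surface, level with it; the furniture and walls round the work are solid. World frame = base frame: x ahead of the robot, y to its left, z up, the work surface at z = 0. Lengths are in m, angles in rad, forces in N, time in s.
With the tool pointing down it reaches from about 0.35 to 0.9 m from the base axis. Payload 8.1 kg.
Tool frame: the origin (TCP) lies at the centre of the arm's flange, where the gripper is bolted on; the fingertips stand 173 mm ahead of it and the grasp point (between the pads) lies 155 mm ahead of it; z points along the fingers, y is the line along which they close (so a half turn about z gives the same grasp; the last joint's range is limited). The gripper opens to 85 mm and grips with 20 to 120 N. Pads are 22 mm wide; open, the fingers measure 114 mm over their backs; the gripper's body (76 mm by 85 mm) begins 54 mm behind the grasp point. The pads swing forward as they close: fully open they stand 13 mm farther back than shut.
Start: joints at [-1.229, 0.434, 0.025, 1.573, -0.012, 1.134, -0.075], TCP at [0.269, 0.564, 0.405] pointing down, gripper open.
Joint ranges: [-2.62, 2.62], [-0.44, 2.09], [-1.27, 1.32], [0.08, 2.57], [-1.32, 4.46], [0.12, 2], [-2.74, 2.74]. Speed limits (rad/s): [2.22, 2.22, 3.01, 3.01, 3.14, 3.14, 3.14].

INTERFACE

Orientations are given as a unit quaternion [w, x, y, z].
In Python, from workcell import * gives the robot as it stands.
- The arm moves only by the shell command python3 -m pendant 'ROWS' [FORCE]. ROWS is JSON, a list of rows, each an object of numbers: "wx", "wy", "wz": the turn, a rotation vector about the world's x, y, z in degrees; "tx", "ty", "tz": the shift along the world's x, y, z in mm; "jaw": the finger opening in mm, from 0 to 85.4. A call has 1 to 10 rows; each row shifts and turns the commanded pose from where the row before left it; what a row does not reach is not made up. A row lasts 1/12 s, in which the tool goes at most 41.7 mm and 7.16 degrees, less where a joint would pass 70% of its speed; a pose out of reach is approached as far as the arm can. A call is refused whole if a number of a shift passes 41.7 or a number of a turn 7.16, either way. A call with a gripper value outside its range is refused whole. The fingers move at their own pace and stop on an object; FORCE is the grip in N (left out, the last holds). Time passes only in rows, so rows that do not move let the fingers close. It gives the time, the measured TCP pose, the force, the opening and the grip force at its end, in the units of the state.
- get_obs(): the state, without advancing time (a new reading comes with each control period).
- snapshot(name): name is "scene" or "side" or "wrist"; returns the picture (480x640x3 uint8, red, green, blue); there is no depth.
- camera_model(name): a dict with "fovy" (degrees; the focal length in pixels is half the picture's height over the tangent of half this angle, whatever the lens; pixels are square), "cx", "cy" (the principal point, pixels), "camera_from_world" (4x4, takes a point from world to camera coordinates); the wrist camera has in their place "tool_from_camera" (4x4, takes a point from camera to tool coordinates, whose origin is the TCP and whose axes are the flange's). Camera axes: x right, y down, z forward; pixel columns grow to the right and rows downward; lengths in m; the calibration is good to about 2 mm. A picture is of the moment at which its call begins: read the wrist's pose just before it. camera_model takes no time and is no camera call.
- hand_in(): hands the job in; it is judged then, once.
The state is a dict: "time_s": time; "joint_pos": joint angles; "dq": joint speeds; "effort": joint torques, N m; "eef_pos": TCP position; "tool_rot": TCP orientation; "contact_force": force on the tool from outside, world axes, zero at the start; "moment": the same for the moment, N m; "finger_gap": opening from 0.0 (shut) to 1.0 (fully open); "grasp_force": force on a finger pad.
Only numpy, scipy, OpenCV 4.12 (cv2) and the standard library are available. Lean on these libraries where they do the work, as an engineer would, in place of code of your own. Each camera call takes 0.05 s, during which the arm holds its last target. There are 200 camera calls.

TASK

Ready the telescoping pointer rod on its test stand for measuring: first press the black keeper cap on top of the tube fully down until it is home, then grasp the orange grip and pull the rod out against its spring until the red disc near its point is level with the yellow length mark (within the width of the mark's tongue). Hold it there, still: the program finishes while the robot is still gripping the stretched rod. Leave the loose things round the stand where they are.

Things in the scene. Friction and masses are not known exactly. Their poses are not given: they have to be found in the camera images.
- stand: fixed aluminium test stand, base plate 100 mm (own x) by 350 mm (own y) by 12 mm high, carrying a level steel tube 24 mm across along its own y, axis 70 mm above the surface. Origin on the surface, under the tube's mouth; the plate reaches from y = -235 to +115 mm, the tube from its mouth at y = 0 to y = +115 mm. The inner rod comes out of the mouth along the stand's own -y. z is up
- cap_top (a point): centre of the top face of the keeper cap, a black block 44 x 46 mm with a blue pad on top, that straddles the tube at own y = +60 mm of the stand. Axes as the stand's. Its top is 106 mm above the surface when fully raised and 96 mm when home
- cap (a joint): how far the keeper cap is pressed down, m: 0 fully raised, 0.010 home on its stop. It starts part-way (0 to 0.004), needs about 5 N to move, and stays where it is left
- rod: the inner rod with its orange ribbed grip block, 20 mm wide (own x), 40 mm long (own y, along the rod) and 28 mm high, with a black flange 26 mm wide, 32 mm high and 4 mm thick at its ends (between the flanges 38 mm are free). Origin at the grip block's centre, 70 mm above the surface, axes as the stand's; at rest 60 mm in front of the tube's mouth. Nothing stands beside it
- extension (a joint): how far the rod is pulled out along the stand's -y, m: 0 at rest, 0.12 at its end stop. The spring pulls it back with about 3 N at rest, rising by 0.6 N per 10 mm (6 to 9 N at the mark); let go, it runs back
- disc (a point): centre of the red disc on the rod, 18 mm across and 4 mm thick, 45 mm in front of the grip's centre, on the rod's axis; a 14 mm steel point follows it. Axes as the stand's; moves with the rod
- mark_tip (a point): end of the yellow length mark's tongue, fixed: 10 mm wide (own y), 4 mm thick, at the rod's height, on a yellow post (top 72 mm up) on the stand's +x side. The point is mid-width, 13 mm to the +x side of the rod's axis; the disc's edge clears it by 4 mm. Axes as the stand's. At length, disc and tongue have the same place along the stand's y; at rest the disc is 55 to 95 mm short
- check_stamp: small inspection stamp with a wooden knob, 22x30x62 mm; loose, to be left alone; origin at the centre of its underside
- ref_block: pale reference block, 35x50x12 mm; loose, to be left alone; origin at the centre of its underside
- tape_measure: yellow tape measure, 34x85x63 mm; loose, to be left alone; origin at the centre of its underside
- oil_bottle: small amber oil bottle, 32 mm across, 77 mm tall; loose, to be left alone; origin at the centre of its underside
- screw_bin: yellow open bin of screws, 107x71x50 mm; loose, to be left alone; origin at the centre of its underside
- torch: black pocket torch lying down, 31x105x31 mm; loose, to be left alone; origin at the centre of its underside

How it is judged:
By the outcome, as a careful person would: the job done as asked, in the order asked, and still so for the second after the job is handed in, while the arm keeps its last pose, push and grip.
It also fails if it takes over 42 s, if anything falls off the work surface, if the arm or the gripper's body presses on something with over 40 N, if the wrist force passes 120 N, or if a joint passes its speed limit or range.

## Working session

There is one attempt and no reset: what is moved stays moved. The work goes in short steps, Python scripts to look and compute and a shell command to move; the robot and the scene stay as the last step left them, time stands still between calls to the robot, and variables do not carry over. Pictures are saved under pics/ and viewed, at most 10 in all, crops included, and the job is handed in when it is done.

```bash
mkdir -p pics; python3 - <<'E'
from workcell import *
import cv2
print(get_obs())
for n in ("scene","side"):
    cv2.imwrite(f"pics/{n}0.png",snapshot(n)[:,:,::-1]); print(n,camera_model(n))
print(camera_model("wrist"))
E
```

```text
{'time_s': 0.0, 'joint_pos': array([-1.22863952,  0.43523961,  0.02495857,  1.57409596, -0.01160104,
        1.13393835, -0.07509702]), 'dq': array([-0.0008056 ,  0.00154512,  0.00067112,  0.00139415,  0.00175853,
       -0.001174  ,  0.00082326]), 'effort': array([-3.28176066e-04, -6.70463848e+01,  1.02494571e+00, -3.16218209e+01,
        1.56052230e-02,  1.24427563e-02,  1.42187378e-05]), 'eef_pos': array([0.26882583, 0.56398925, 0.40391567]), 'tool_rot': array([-1.03645051e-04,  2.20576447e-01,  9.75369387e-01, -7.61147297e-04]), 'contact_force': array([-0.30297641,  0.50123504, -0.0783728 ]), 'moment': array([-0.01182014, -0.03606143,  0.01566773]), 'grasp_force': 0.0, 'finger_gap': 1.0065883621128602}
scene {'fovy': 52.09625378628601, 'cx': 318.139401876427, 'cy': 242.2832518006742, 'camera_from_world': array([[ 0.59057835, -0.80693544, -0.00850951, -0.26276915],
       [-0.38400234, -0.27173715, -0.88244044,  0.26568552],
       [ 0.70976011,  0.52441789, -0.47034717,  1.09149211],
       [ 0.        ,  0.        ,  0.        ,  1.        ]])}
side {'fovy': 51.44068806027537, 'cx': 331.807293324149, 'cy': 240.36856204381286, 'camera_from_world': array([[-0.99342811, -0.11420288,  0.00763546,  0.51244557],
       [-0.0676919 ,  0.53242521, -0.84376608,  0.10586378],
       [ 0.09229521, -0.8387378 , -0.53665678,  1.13538549],
       [ 0.        ,  0.        ,  0.        ,  1.        ]])}
{'fovy': 66.67697203115405, 'cx': 319.0812144619164, 'cy': 243.41303814492645, 'tool_from_camera': array([[ 3.12032998e-04, -9.52081792e-01, -3.05843366e-01,
         7.94658063e-02],
       [ 9.99999866e-01,  1.70757249e-04,  4.88675268e-04,
         1.21342806e-04],
       [-4.13033853e-04, -3.05843478e-01,  9.52081717e-01,
         3.08153107e-02],
       [ 0.00000000e+00,  0.00000000e+00,  0.00000000e+00,
         1.00000000e+00]])}
```

View pics/scene0.png

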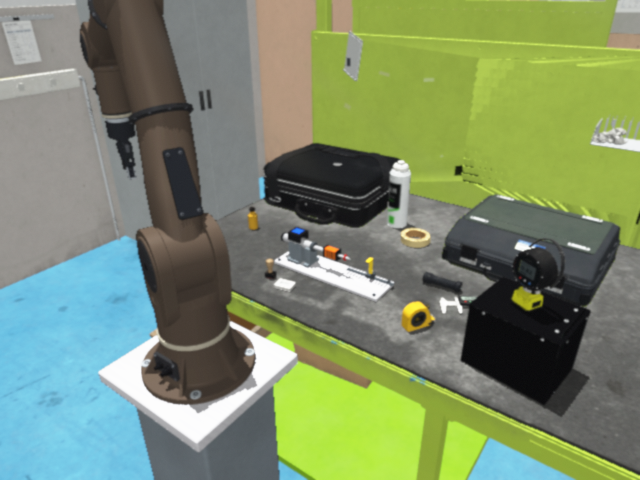

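View pics/side0.png

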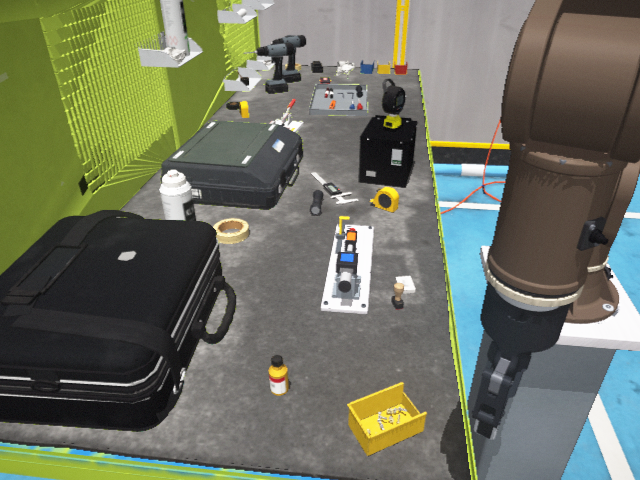

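The stand lies along roughly world y. The blue pad is at scene (298,233) and side (347,258), the orange grip at scene (333,253) and side (351,237), and the yellow post at scene (370,265) and side (343,222). Next I triangulate them.

```bash
cat > h.py <<'E'
from workcell import *
import cv2, numpy as np
from scipy.spatial.transform import Rotation as R
HSV={'blue':((100,150,60),(125,255,255)),'orange':((5,190,120),(16,255,255)),'yellow':((20,150,100),(33,255,255)),'red':((0,150,80),(4,255,255))}
def blobs(im,col,box=None,amin=8):
    m=cv2.inRange(cv2.cvtColor(im,cv2.COLOR_RGB2HSV),*map(np.array,HSV[col]))
    if box:
        k=np.zeros_like(m); x0,y0,x1,y1=box; k[y0:y1,x0:x1]=1; m=m*k
    n,l,s,c=cv2.connectedComponentsWithStats(m)
    return sorted([(int(s[i,4]),c[i].round(1).tolist(),s[i,:4].tolist()) for i in range(1,n) if s[i,4]>=amin],reverse=True)
def ray(name,p,obs=None):
    c=camera_model(name); f=240/np.tan(np.radians(c['fovy']/2))
    d=np.array([(p[0]-c['cx'])/f,(p[1]-c['cy'])/f,1])
    if name=='wrist':
        T=np.eye(4); q=obs['tool_rot']; T[:3,:3]=R.from_quat(np.r_[q[1:],q[0]]).as_matrix(); T[:3,3]=obs['eef_pos']; T=T@c['tool_from_camera']
    else: T=np.linalg.inv(c['camera_from_world'])
    return T[:3,3],T[:3,:3]@d
def onz(name,p,z,obs=None):
    o,d=ray(name,p,obs); return o+d*(z-o[2])/d[2]
def tri(r1,r2):
    A=np.c_[r1[1],-r2[1]]; s=np.linalg.lstsq(A,r2[0]-r1[0],rcond=None)[0]
    a,b=r1[0]+s[0]*r1[1],r2[0]+s[1]*r2[1]; return (a+b)/2,np.linalg.norm(a-b)
E
python3 - <<'E'
from h import *
S=snapshot('scene');D=snapshot('side')
for c in HSV:
    a=blobs(S,c,(260,215,400,300));b=blobs(D,c,(320,205,380,300)); print(c,a[:3],b[:3])
    if a and b: print(tri(ray('scene',a[0][1]),ray('side',b[0][1])))
v=np.hstack([cv2.resize(S[220:305,265:400],None,fx=3,fy=3),cv2.resize(D[210:320,315:415],None,fx=3,fy=3)[:255]])
cv2.imwrite('pics/z.png',v[:,:,::-1])
E
```

```text
blue [(62, [297.4, 230.8], [291, 228, 14, 7])] [(104, [346.8, 257.1], [340, 253, 14, 9])]
(array([0.47368635, 0.09398155, 0.10448931]), np.float64(0.0015897012089317718))
orange [(97, [329.6, 252.4], [324, 246, 14, 13])] []
yellow [(67, [369.8, 264.1], [366, 258, 7, 16])] [(69, [341.7, 222.0], [339, 216, 10, 18]), (13, [377.2, 205.8], [375, 205, 5, 3])]
(array([ 0.50569458, -0.13358286,  0.05486034]), np.float64(0.002117625486734874))
red [] [(12, [352.1, 229.1], [350, 228, 5, 3])]
```

View pics/z.png

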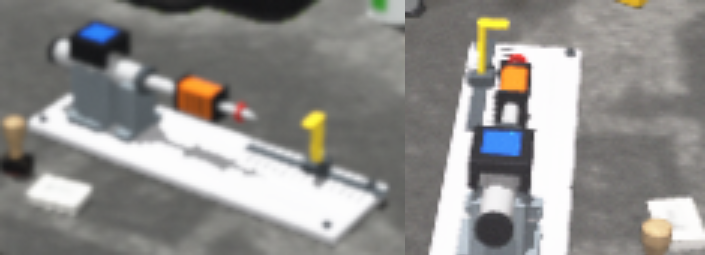

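```bash
python3 - <<'E'
from h import *
g1=onz('side',(351.5,236),.084); g2=onz('scene',(329.6,252.4),.072); c=np.array([.4737,.094]); 
for g in (g1,g2):
    d=c-g[:2]; print(g, np.linalg.norm(d), np.degrees(np.arctan2(-d[0],d[1])))
# plate corners, side view crop: scale3 offset (315,210); scene crop offset (265,220)
for n,p in (('scene',(31,122)),('scene',(330,240)),('scene',(385,190)),('side',(478,46)),('side',(580,50))):
    q=(p[0]/3+265,p[1]/3+220) if n=='scene' else ((p[0]-405)/3+315,p[1]/3+210)
    print(n,onz(n,q,.012))
E
```

```text
[ 0.47336568 -0.02454421  0.084     ] 0.11854468556973294 -0.1615857283905105
[ 0.46884421 -0.02312637  0.072     ] 0.11722698338293858 -2.373992280887981
scene [0.4222677 0.1409574 0.012    ]
scene [ 0.41760911 -0.20319464  0.012     ]
scene [ 0.51560448 -0.20365386  0.012     ]
side [ 0.51742842 -0.18974517  0.012     ]
side [ 0.42657381 -0.19434821  0.012     ]
```

```bash
python3 -m pendant '[{"tx":15,"ty":-33,"wz":-4.7,"jaw":0},{"tx":15,"ty":-33,"wz":-4.7,"jaw":0},{"tx":15,"ty":-33,"wz":-4.7,"jaw":0},{"tx":15,"ty":-33,"wz":-4.7,"jaw":0},{"tx":15,"ty":-33,"wz":-4.7,"jaw":0},{"tx":15,"ty":-33,"wz":-4.7,"jaw":0},{"tx":15,"ty":-33,"wz":-4.7,"jaw":0},{"tx":15,"ty":-33,"wz":-4.7,"jaw":0},{"tx":15,"ty":-33,"wz":-4.7,"jaw":0},{"tx":15,"ty":-33,"wz":-4.7,"jaw":0}]' && python3 -m pendant '[{"tx":14,"ty":-33,"wz":-4.7},{"tx":14,"ty":-33,"wz":-4.7},{"tx":14,"ty":-33,"wz":-4.7},{"tx":13,"ty":-33,"wz":-4.4},{},{}]'
python3 - <<'E'
from h import *
o=get_obs();I=snapshot('wrist');cv2.imwrite('pics/w1.png',I[:,:,::-1])
print(o['eef_pos'],o['tool_rot'],o['finger_gap'],o['time_s'])
for c,z in (('blue',.104),('orange',.084),('yellow',.072),('red',.075)):
    for b in blobs(I,c,amin=40)[:3]: print(c,b,onz('wrist',b[1],z,o))
E
```

```text
[0.26888066 0.56406639 0.40421234] [-7.21565585e-05  2.20601237e-01  9.75363957e-01 -4.91405857e-04] 0.9990383398209105 0.2invalid input at $[0]: expected keys wx, wy, wz, tx, ty, tz, jaw
```

View pics/w1.png

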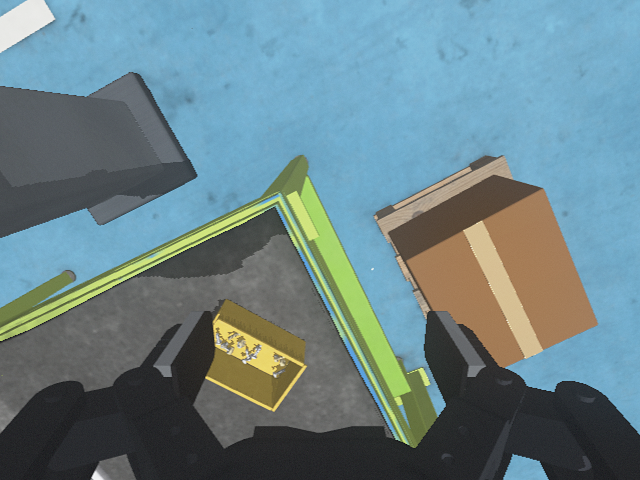

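The move was refused because every row needs all seven keys. The picture therefore still shows the start pose, with the screw bin at about (255,355). I resend it with complete rows.

```bash
python3 -m pendant '[{"tx":15,"ty":-33,"tz":0,"wx":0,"wy":0,"wz":-4.7,"jaw":0},{"tx":15,"ty":-33,"tz":0,"wx":0,"wy":0,"wz":-4.7,"jaw":0},{"tx":15,"ty":-33,"tz":0,"wx":0,"wy":0,"wz":-4.7,"jaw":0},{"tx":15,"ty":-33,"tz":0,"wx":0,"wy":0,"wz":-4.7,"jaw":0},{"tx":15,"ty":-33,"tz":0,"wx":0,"wy":0,"wz":-4.7,"jaw":0},{"tx":15,"ty":-33,"tz":0,"wx":0,"wy":0,"wz":-4.7,"jaw":0},{"tx":15,"ty":-33,"tz":0,"wx":0,"wy":0,"wz":-4.7,"jaw":0},{"tx":15,"ty":-33,"tz":0,"wx":0,"wy":0,"wz":-4.7,"jaw":0},{"tx":15,"ty":-33,"tz":0,"wx":0,"wy":0,"wz":-4.7,"jaw":0},{"tx":15,"ty":-33,"tz":0,"wx":0,"wy":0,"wz":-4.7,"jaw":0}]' && python3 -m pendant '[{"tx":14,"ty":-33,"tz":0,"wx":0,"wy":0,"wz":-4.7,"jaw":0},{"tx":14,"ty":-33,"tz":0,"wx":0,"wy":0,"wz":-4.7,"jaw":0},{"tx":14,"ty":-33,"tz":0,"wx":0,"wy":0,"wz":-4.7,"jaw":0},{"tx":13,"ty":-33,"tz":0,"wx":0,"wy":0,"wz":-4.4,"jaw":0},{"tx":0,"ty":0,"tz":0,"wx":0,"wy":0,"wz":0,"jaw":0},{"tx":0,"ty":0,"tz":0,"wx":0,"wy":0,"wz":0,"jaw":0}]'
python3 - <<'E'
from h import *
o=get_obs();I=snapshot('wrist');cv2.imwrite('pics/w2.png',I[:,:,::-1])
print(o['eef_pos'],o['tool_rot'],o['finger_gap'],o['time_s'])
for c,z in (('blue',.104),('orange',.084),('yellow',.072),('red',.075)):
    for b in blobs(I,c,amin=40)[:3]: print(c,b,onz('wrist',b[1],z,o))
E
```

```text
time_s: 1.08
eef_pos: [0.4193, 0.2324, 0.4049]
tool_rot: [-0.0, 0.593, 0.805, 0.0]
contact_force: [1.2, 0.4, -0.3]
finger_gap: -0.001
grasp_force: 0.0
time_s: 1.58
eef_pos: [0.4744, 0.1001, 0.4048]
tool_rot: [0.0, 0.715, 0.699, 0.0]
contact_force: [-0.3, 0.2, -0.4]
finger_gap: 0.003
grasp_force: 0.0
[0.47440814 0.10014746 0.40484932] [2.73210409e-04 7.14720334e-01 6.99410301e-01 2.04220876e-05] 0.00317562465035003 1.5833
blue (1138, [320.7, 241.0], [304, 224, 34, 35]) [0.4747685  0.09427808 0.104     ]
```

View pics/w2.png

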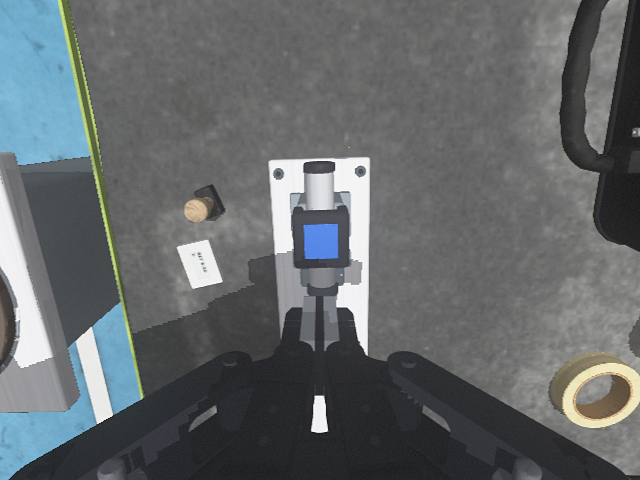

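The picture shows the blue pad at (321,241), which is world (0.475, 0.094), almost under the closed fingers. I go down onto it.

```bash
python3 -m pendant '[{"tx":0,"ty":-3,"tz":-38,"wx":0,"wy":0,"wz":0,"jaw":0},{"tx":0,"ty":-3,"tz":-38,"wx":0,"wy":0,"wz":0,"jaw":0},{"tx":0,"ty":0,"tz":-36,"wx":0,"wy":0,"wz":0,"jaw":0},{"tx":0,"ty":0,"tz":-5,"wx":0,"wy":0,"wz":0,"jaw":0},{"tx":0,"ty":0,"tz":0,"wx":0,"wy":0,"wz":0,"jaw":0}]'; for i in 1; do python3 -m pendant '[{"tx":0,"ty":0,"tz":-3,"wx":0,"wy":0,"wz":0,"jaw":0},{"tx":0,"ty":0,"tz":-3,"wx":0,"wy":0,"wz":0,"jaw":0},{"tx":0,"ty":0,"tz":-3,"wx":0,"wy":0,"wz":0,"jaw":0},{"tx":0,"ty":0,"tz":-3,"wx":0,"wy":0,"wz":0,"jaw":0},{"tx":0,"ty":0,"tz":0,"wx":0,"wy":0,"wz":0,"jaw":0}]'; done
```

```text
time_s: 2.05
eef_pos: [0.4729, 0.0972, 0.2863]
tool_rot: [-0.001, 0.712, 0.702, -0.002]
contact_force: [-0.2, -0.9, 0.8]
finger_gap: 0.003
grasp_force: 0.0
time_s: 2.47
eef_pos: [0.4745, 0.0966, 0.2764]
tool_rot: [0.0, 0.713, 0.701, 0.001]
contact_force: [1.2, 0.7, 2.1]
finger_gap: -0.001
grasp_force: 0.9
```

```bash
python3 -m pendant '[{"tx":0,"ty":-1,"tz":-2,"wx":0,"wy":0,"wz":0,"jaw":0},{"tx":0,"ty":0,"tz":-2,"wx":0,"wy":0,"wz":0,"jaw":0},{"tx":0,"ty":0,"tz":0,"wx":0,"wy":0,"wz":0,"jaw":0}]'; python3 -m pendant '[{"tx":0,"ty":0,"tz":-2,"wx":0,"wy":0,"wz":0,"jaw":0},{"tx":0,"ty":0,"tz":-1,"wx":0,"wy":0,"wz":0,"jaw":0},{"tx":0,"ty":0,"tz":0,"wx":0,"wy":0,"wz":0,"jaw":0}]'
```

```text
time_s: 2.72
eef_pos: [0.4745, 0.0957, 0.2722]
tool_rot: [0.0, 0.713, 0.701, 0.001]
contact_force: [0.8, 2.8, 2.7]
finger_gap: 0.003
grasp_force: 1.6
time_s: 2.97
eef_pos: [0.4745, 0.0956, 0.2694]
tool_rot: [0.0, 0.713, 0.701, 0.001]
contact_force: [1.2, 3.1, 7.8]
finger_gap: 0.003
grasp_force: 4.0
```

Force is only at the moving level (about 5–8 N), so I keep going until it rises sharply.

```bash
python3 -m pendant '[{"tx":0,"ty":0,"tz":-1,"wx":0,"wy":0,"wz":0,"jaw":0},{"tx":0,"ty":0,"tz":-1,"wx":0,"wy":0,"wz":0,"jaw":0},{"tx":0,"ty":0,"tz":0,"wx":0,"wy":0,"wz":0,"jaw":0}]';  python3 -m pendant '[{"tx":0,"ty":0,"tz":-1,"wx":0,"wy":0,"wz":0,"jaw":0},{"tx":0,"ty":0,"tz":0,"wx":0,"wy":0,"wz":0,"jaw":0}]'
```

```text
time_s: 3.22
eef_pos: [0.4746, 0.0954, 0.2691]
tool_rot: [-0.0, 0.713, 0.701, 0.002]
contact_force: [-8.6, 1.2, 37.6]
finger_gap: -0.001
grasp_force: 18.8
time_s: 3.38
eef_pos: [0.4746, 0.0953, 0.269]
tool_rot: [-0.0, 0.713, 0.701, 0.002]
contact_force: [-12.4, 1.2, 52.2]
finger_gap: 0.001
grasp_force: 26.1
```

The cap is home: the force rose sharply at z = 0.269. I lift off and look at the grip and the mark.

```bash
python3 -m pendant '[{"tx":0,"ty":0,"tz":30,"wx":0,"wy":0,"wz":0,"jaw":0},{"tx":0,"ty":0,"tz":40,"wx":0,"wy":0,"wz":0,"jaw":60},{"tx":0,"ty":-30,"tz":25,"wx":0,"wy":0,"wz":0,"jaw":60},{"tx":0,"ty":-35,"tz":20,"wx":0,"wy":0,"wz":0,"jaw":60},{"tx":0,"ty":-35,"tz":20,"wx":0,"wy":0,"wz":0,"jaw":60},{"tx":0,"ty":-40,"tz":0,"wx":0,"wy":0,"wz":0,"jaw":60},{"tx":0,"ty":-40,"tz":0,"wx":0,"wy":0,"wz":0,"jaw":60},{"tx":0,"ty":-40,"tz":0,"wx":0,"wy":0,"wz":0,"jaw":60},{"tx":0,"ty":0,"tz":0,"wx":0,"wy":0,"wz":0,"jaw":60},{"tx":0,"ty":0,"tz":0,"wx":0,"wy":0,"wz":0,"jaw":60}]'
python3 - <<'E'
from h import *
o=get_obs();I=snapshot('wrist');cv2.imwrite('pics/w3.png',I[:,:,::-1])
print(o['eef_pos'],o['tool_rot'])
for c,z in (('blue',.096),('orange',.084),('yellow',.072),('red',.07)):
    for b in blobs(I,c,amin=15)[:3]: print(c,b,onz('wrist',b[1],z,o))
E
```

```text
time_s: 4.22
eef_pos: [0.4729, -0.1276, 0.4006]
tool_rot: [-0.0, 0.715, 0.699, -0.001]
contact_force: [0.7, -0.1, -0.3]
finger_gap: 0.696
grasp_force: 0.0
[ 0.47294578 -0.12758057  0.40059519] [-7.06307677e-05  7.15287492e-01  6.98830025e-01 -6.28263667e-04]
yellow (1313, [259.4, 394.5], [232, 356, 59, 66]) [ 0.40868    -0.30014673  0.072     ]
yellow (64, [295.8, 392.5], [290, 386, 12, 14]) [ 0.44479637 -0.29854038  0.072     ]
yellow (24, [247.8, 416.4], [243, 413, 10, 7]) [ 0.39497354 -0.32672663  0.072     ]
red (34, [324.2, 155.1], [317, 153, 14, 5]) [ 0.47711417 -0.07091953  0.07      ]
```

View pics/w3.png

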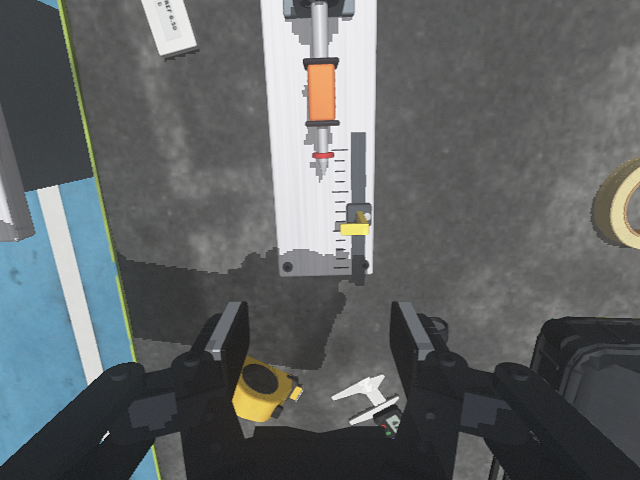

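The picture shows the orange grip at about (321,93), with flanges at rows 62 and 123. The red disc is at (323,155), and the tongue's tip is at (340,229), spanning rows 224 to 234.

```bash
python3 - <<'E'
from h import *
HSV['orange']=((3,150,120),(18,255,255));
I=cv2.imread('pics/w3.png')[:,:,::-1].copy(); o=get_obs()
O=blobs(I,'orange',(290,50,350,130))[0];Y=blobs(I,'yellow',(335,215,375,240),4);D=blobs(I,'red',(300,140,345,170),10)
print(O,Y,D)
P=lambda p,z:onz('wrist',p,z,o)
g=P(O[1],.084);d=P(D[0][1],.078);
for n,p,z in (('grip',O[1],.084),('disc',D[0][1],.078),('tip',(340,229),.072),('tube',(319.5,30),.076)): print(n,P(p,z))
E
```

```text
(199, [321.8, 84.6], [308, 64, 27, 55]) [] [(34, [324.2, 155.1], [317, 153, 14, 5])]
grip [ 0.47608909 -0.01794134  0.084     ]
disc [ 0.47712561 -0.06796468  0.078     ]
tip [ 0.48961888 -0.12957372  0.072     ]
tube [0.47512908 0.01868185 0.076     ]
```

```bash
python3 -m pendant '[{"tx":2,"ty":35,"tz":-20,"wx":0,"wy":0,"wz":1,"jaw":50},{"tx":2,"ty":35,"tz":-20,"wx":0,"wy":0,"wz":1,"jaw":50},{"tx":0,"ty":33,"tz":-20,"wx":0,"wy":0,"wz":0,"jaw":50},{"tx":0,"ty":0,"tz":-30,"wx":0,"wy":0,"wz":0,"jaw":50},{"tx":0,"ty":0,"tz":0,"wx":0,"wy":0,"wz":0,"jaw":50},{"tx":0,"ty":0,"tz":0,"wx":0,"wy":0,"wz":0,"jaw":50}]'
python3 - <<'E'
from h import *
o=get_obs();I=snapshot('wrist');cv2.imwrite('pics/w4.png',I[:,:,::-1])
print(o['eef_pos'],o['tool_rot'])
E
```

```text
time_s: 4.77
eef_pos: [0.4772, -0.0207, 0.31]
tool_rot: [-0.001, 0.7, 0.714, -0.002]
contact_force: [1.6, -0.4, 0.1]
finger_gap: 0.586
grasp_force: 0.0
[ 0.47719155 -0.02065588  0.30998289] [-0.00115841  0.7000441   0.71409682 -0.00162361]
```

View pics/w4.png

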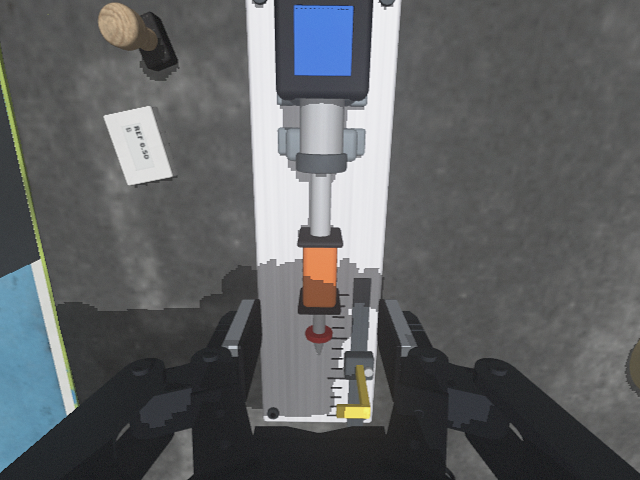

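The picture shows the grip at (320,270), centred between the pads, with flanges at rows 238 and 300. The disc is at (319,334) and the tongue at (350,411). I compute the offsets.

```bash
python3 - <<'E'
from h import *
o=get_obs();P=lambda p,z:onz('wrist',p,z,o).round(4)
I=cv2.imread('pics/w4.png')[:,:,::-1].copy()
HSV['yellow']=((18,120,60),(35,255,255));
print(blobs(I,'red',(295,320,345,350)),blobs(I,'yellow',(325,400,380,425)))
print('flanges',P((320,238),.086),P((320,301),.086),'disc',P((319,334),.073),'tongue',P((336,411.5),.072),'blue',P((323,40),.096))
E
python3 -m pendant '[{"tx":0,"ty":-4,"tz":-30,"wx":0,"wy":0,"wz":0,"jaw":50},{"tx":0,"ty":0,"tz":-30,"wx":0,"wy":0,"wz":0,"jaw":50},{"tx":0,"ty":0,"tz":-20,"wx":0,"wy":0,"wz":0,"jaw":50},{"tx":0,"ty":0,"tz":0,"wx":0,"wy":0,"wz":0,"jaw":50},{"tx":0,"ty":0,"tz":0,"wx":0,"wy":0,"wz":0,"jaw":50}]'
```

```text
[(14, [312.9, 339.7], [308, 338, 10, 4]), (12, [322.7, 340.0], [319, 338, 9, 4])] [(499, [353.7, 409.9], [336, 400, 34, 19])]
flanges [ 0.4769 -0.002   0.086 ] [ 0.4776 -0.0408  0.086 ] disc [ 0.4776 -0.0711  0.073 ] tongue [ 0.4907 -0.1338  0.072 ] blue [0.4764 0.0942 0.096 ]
time_s: 5.23
eef_pos: [0.4783, -0.0266, 0.2317]
tool_rot: [0.0, 0.701, 0.713, -0.0]
contact_force: [0.9, -0.3, 0.3]
finger_gap: 0.589
grasp_force: 0.0
```

```bash
python3 -m pendant '[{"tx":0,"ty":1,"tz":-6,"wx":0,"wy":0,"wz":0,"jaw":50},{"tx":0,"ty":0,"tz":0,"wx":0,"wy":0,"wz":0,"jaw":10},{"tx":0,"ty":0,"tz":0,"wx":0,"wy":0,"wz":0,"jaw":10},{"tx":0,"ty":0,"tz":0,"wx":0,"wy":0,"wz":0,"jaw":10},{"tx":0,"ty":0,"tz":0,"wx":0,"wy":0,"wz":0,"jaw":10},{"tx":0,"ty":0,"tz":0,"wx":0,"wy":0,"wz":0,"jaw":10}]' 60
```

```text
time_s: 5.73
eef_pos: [0.4769, -0.0249, 0.2256]
tool_rot: [-0.001, 0.701, 0.713, -0.0]
contact_force: [-7.7, 0.0, 12.3]
finger_gap: 0.223
grasp_force: 58.5
```

Gripped at about 19 mm opening. I pull most of the way along the rod and look again.

```bash
python3 -m pendant '[{"tx":0,"ty":-5,"tz":0,"wx":0,"wy":0,"wz":0,"jaw":10},{"tx":0,"ty":-7,"tz":0,"wx":0,"wy":0,"wz":0,"jaw":10},{"tx":0.2,"ty":-8,"tz":0,"wx":0,"wy":0,"wz":0,"jaw":10},{"tx":0.2,"ty":-8,"tz":0,"wx":0,"wy":0,"wz":0,"jaw":10},{"tx":0.2,"ty":-8,"tz":0,"wx":0,"wy":0,"wz":0,"jaw":10},{"tx":0.2,"ty":-7,"tz":0,"wx":0,"wy":0,"wz":0,"jaw":10},{"tx":0,"ty":-5,"tz":0,"wx":0,"wy":0,"wz":0,"jaw":10},{"tx":0,"ty":-3,"tz":0,"wx":0,"wy":0,"wz":0,"jaw":10},{"tx":0,"ty":0,"tz":0,"wx":0,"wy":0,"wz":0,"jaw":10},{"tx":0,"ty":0,"tz":0,"wx":0,"wy":0,"wz":0,"jaw":10}]'
python3 - <<'E'
from h import *
a=snapshot('wrist');S=snapshot('scene');D=snapshot('side')
for n,i in zip('abc',(a,S,D)): cv2.imwrite(f'pics/p_{n}.png',i[:,:,::-1])
r=lambda i,x,y,w,h,s:cv2.resize(i[y:y+h,x:x+w],None,fx=s,fy=s,interpolation=2)
cv2.imwrite('pics/p1.png',np.vstack([np.hstack([r(S,320,230,80,60,5),r(D,310,200,80,60,5)]),np.hstack([r(a,220,300,200,150,2),np.zeros((300,400,3),np.uint8)])])[:,:,::-1])
E
```

```text
time_s: 6.57
eef_pos: [0.4774, -0.0751, 0.2256]
tool_rot: [-0.002, 0.701, 0.713, -0.0]
contact_force: [-9.5, 5.8, 15.7]
finger_gap: 0.223
grasp_force: 58.9
```

View pics/p1.png

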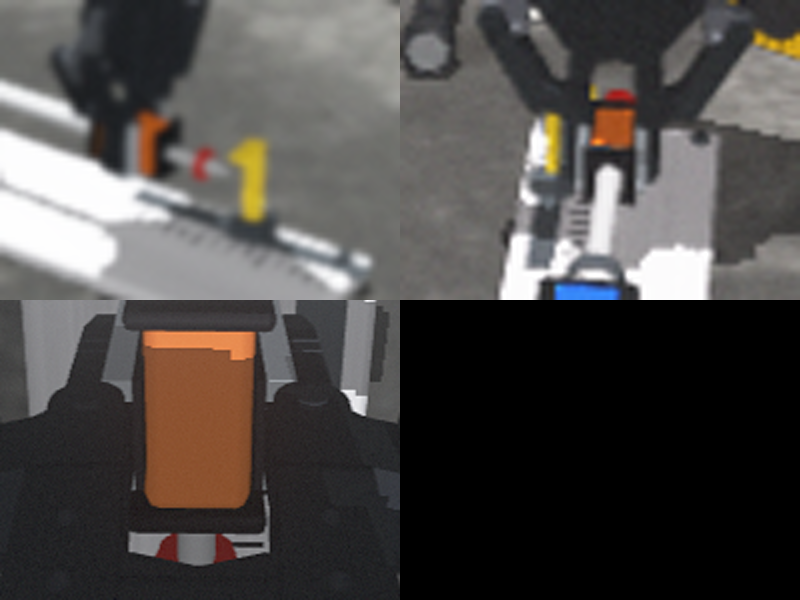

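The scene crop shows the disc at full-picture (361,262.6), short of the tongue's end at about (367.5,260.5). I measure the remaining gap by projection from all the views.

```bash
python3 - <<'E'
from h import *
S=cv2.imread('pics/p_b.png')[:,:,::-1].copy()
HSV['yellow']=((20,120,100),(35,255,255));HSV['red']=((0,110,80),(6,255,255))
d=blobs(S,'red',(350,250,368,272),3);HSV['red']=((170,110,80),(179,255,255));print(d,blobs(S,'red',(350,250,368,272),3))
print(blobs(S,'yellow',(360,250,380,280)))
for p in ((361,262.6),): print('disc',onz('scene',p,.07))
for p in ((366.5,260.5),(367.5,260.5),(368,261)): print('tip',onz('scene',p,.07))
def pr(n,X):
    c=camera_model(n);f=240/np.tan(np.radians(c['fovy']/2));q=(c['camera_from_world']@np.r_[X,1])[:3];return [round(f*q[0]/q[2]+c['cx'],1),round(f*q[1]/q[2]+c['cy'],1)]
for y in (-.129,-.1315,-.134): print(y,[pr('scene',[.4775+dx,y+dy,.072]) for dx,dy in ((.013,-.005),(.013,.005),(.033,-.005),(.033,.005))])
im=cv2.cvtColor(S,cv2.COLOR_RGB2HSV)
for y in range(256,268): print(y,' '.join('%3d/%3d'%tuple(im[y,x,:2]) for x in range(357,376)))
E
```

```text
[(13, [359.8, 262.4], [359, 260, 3, 6])] []
[(76, [370.0, 265.1], [366, 258, 7, 16])]
disc [ 0.47463584 -0.12297329  0.07      ]
tip [ 0.49294885 -0.12923123  0.07      ]
tip [ 0.49452653 -0.13145442  0.07      ]
tip [ 0.49298939 -0.133968    0.07      ]
-0.129 [[np.float64(367.6), np.float64(260.7)], [np.float64(364.4), np.float64(259.7)], [np.float64(371.3), np.float64(257.8)], [np.float64(368.2), np.float64(256.7)]]
-0.1315 [[np.float64(368.4), np.float64(261.0)], [np.float64(365.2), np.float64(259.9)], [np.float64(372.1), np.float64(258.0)], [np.float64(369.0), np.float64(257.0)]]
-0.134 [[np.float64(369.1), np.float64(261.3)], [np.float64(366.0), np.float64(260.2)], [np.float64(372.9), np.float64(258.3)], [np.float64(369.8), np.float64(257.2)]]
256  20/  8  30/  5  30/  2  30/  7  30/  7  38/  9  38/  9  30/  7  30/  9  30/  9  30/  9  26/ 17  27/ 24  25/ 25  26/ 19  30/ 16  35/ 13  38/  9  30/  7
257  30/  5  45/  5  45/  5  30/  5  30/  9  23/  9  38/  9  38/  9  23/  9  23/  9  26/ 16  24/ 43  24/ 79  23/ 91  24/ 82  24/ 64  26/ 36  30/ 13  40/  6
258  30/  3  30/  5  23/ 10 
[... 831 characters left out ...]
/ 38  24/ 84  24/141  25/186  25/203  25/198  25/161  25/ 84  26/ 18  30/  5
264   8/ 25   2/ 91   1/157   1/133   0/ 58   0/ 11  90/  2 120/  2  30/  2  23/  9  25/ 37  24/115  25/179  25/203  25/197  25/162  24/ 84  27/ 20  30/  5
265  13/ 17   2/ 67   1/126   1/131   1/ 81   5/ 23  30/  4  45/  4  40/  7  30/  7  23/ 36  24/109  25/176  25/203  25/197  24/159  23/ 78  26/ 16  20/  7
266  15/ 10   6/ 24   1/ 47   2/ 61   4/ 38  15/ 14  40/  7  40/  7  38/ 10  40/  7  23/ 35  24/111  25/178  25/203  25/195  24/154  23/ 66  30/ 10  20/  7
267  30/  5  20/  7  10/  7  15/ 10  20/  7  20/  7  40/  8  40/  7  45/  5  20/  7  23/ 37  24/118  25/182  25/204  25/195  24/148  24/ 59  30/ 10  23/  9
```

```bash
python3 -m pendant '[{"tx":0,"ty":-3,"tz":0,"wx":0,"wy":0,"wz":0,"jaw":10},{"tx":0.2,"ty":-3,"tz":0,"wx":0,"wy":0,"wz":0,"jaw":10},{"tx":0,"ty":-3,"tz":0,"wx":0,"wy":0,"wz":0,"jaw":10},{"tx":0,"ty":-2,"tz":0,"wx":0,"wy":0,"wz":0,"jaw":10},{"tx":0,"ty":0,"tz":0,"wx":0,"wy":0,"wz":0,"jaw":10},{"tx":0,"ty":0,"tz":0,"wx":0,"wy":0,"wz":0,"jaw":10},{"tx":0,"ty":0,"tz":0,"wx":0,"wy":0,"wz":0,"jaw":10}]'
python3 - <<'E'
from h import *
a=snapshot('wrist');S=snapshot('scene');D=snapshot('side')
for n,i in zip('abc',(a,S,D)): cv2.imwrite(f'pics/q_{n}.png',i[:,:,::-1])
r=lambda i,x,y,w,h,s:cv2.resize(i[y:y+h,x:x+w],None,fx=s,fy=s,interpolation=cv2.INTER_NEAREST)
cv2.imwrite('pics/q1.png',np.vstack([np.hstack([r(S,345,245,40,30,10),r(D,325,200,50,38,8)[:300]]),r(a,220,375,200,75,4)])[:,:,::-1])
im=cv2.cvtColor(S,cv2.COLOR_RGB2HSV).astype(int)
m=(im[...,1]>75)&(((im[...,0]<7)|(im[...,0]>172)));m[:256]=0;m[272:]=0;m[:,:355]=0;m[:,372:]=0
v,u=np.nonzero(m);print(u.min(),u.max(),v.min(),v.max(),u.mean(),v.mean())
p=((u.min()+u.max())/2,(v.min()+v.max())/2)
for q in (p,(u.mean(),v.mean())): print(q,onz('scene',q,.07))
E
```

```text
time_s: 7.3
eef_pos: [0.4775, -0.0858, 0.2256]
tool_rot: [-0.002, 0.701, 0.713, 0.0]
contact_force: [-9.3, 6.4, 16.8]
finger_gap: 0.227
grasp_force: 59.1
361 365 261 267 363.05555555555554 263.8888888888889
(np.float64(363.0), np.float64(264.0)) [ 0.47141111 -0.13129815  0.07      ]
(np.float64(363.05555555555554), np.float64(263.8888888888889)) [ 0.47200011 -0.13111126  0.07      ]
```

View pics/q1.png

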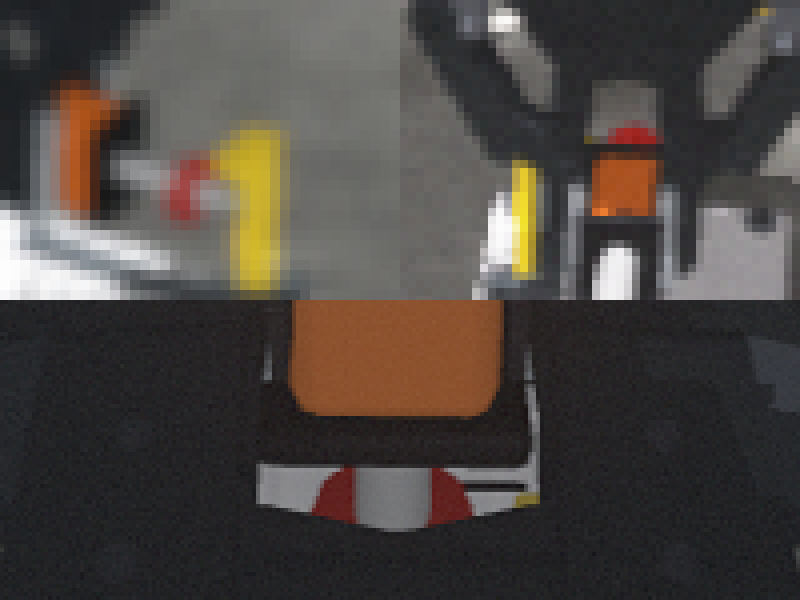

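In the wrist crop the tongue's near edge is at about full-picture (352,424) and the disc's widest line is at row 428. In the scene crop the disc at (363,264) sits just to the left of the tongue's end. I work out what that means in mm.

```bash
python3 - <<'E'
from h import *
o=get_obs();P=lambda p,z:onz('wrist',p,z,o).round(4)
print('tongue edge',P((352,423.5),.072),P((352,424.5),.072),'disc rear',P((338,428),.07),P((338,429.5),.07))
def pr(n,X):
    c=camera_model(n);f=240/np.tan(np.radians(c['fovy']/2));q=(c['camera_from_world']@np.r_[X,1])[:3];return np.round([f*q[0]/q[2]+c['cx'],f*q[1]/q[2]+c['cy']],1)
for y in (-.128,-.130,-.132,-.134,-.136): print(y,'scene disc',pr('scene',[.4778,y,.07]),'tongue tip',pr('scene',[.4908,y,.07]),'side disc top',pr('side',[.4778,y,.079]),'tongue',pr('side',[.4938,y,.072]))
D=cv2.cvtColor(cv2.imread('pics/q_c.png'),cv2.COLOR_BGR2HSV)
for y in range(213,222): print(y,' '.join('%3d/%3d'%tuple(D[y,x,:2]) for x in range(345,360)))
I=cv2.imread('pics/q_a.png')
for y in range(415,433): print(y,[I[y,x].tolist() for x in (300,304,338,350,352)])
E
```

```text
tongue edge [ 0.4908 -0.1247  0.072 ] [ 0.4908 -0.1252  0.072 ] disc rear [ 0.4851 -0.1292  0.07  ] [ 0.4852 -0.13    0.07  ]
-0.128 scene disc [363.2 262.7] tongue tip [365.7 260.7] side disc top [353.  215.8] tongue [346.6 217.9]
-0.13 scene disc [363.8 262.9] tongue tip [366.3 260.9] side disc top [353.1 215.4] tongue [346.7 217.5]
-0.132 scene disc [364.5 263.1] tongue tip [367.  261.1] side disc top [353.2 215. ] tongue [346.7 217.1]
-0.134 scene disc [365.1 263.3] tongue tip [367.6 261.3] side disc top [353.2 214.7] tongue [346.8 216.7]
-0.136 scene disc [365.7 263.5] tongue tip [368.2 261.5] side disc top [353.3 214.3] tongue [346.9 216.3]
213 120/ 20 130/ 16 113/ 22 150/  5  12/ 16  10/ 16  17/ 24  11/ 21  11/ 21   7/ 23   6/ 13   0/ 12 150/  4 120/ 12 120/ 11
214 150/  6 105/ 12 144/ 28 100/ 14  10/  8  13/ 17  15/ 15   9/ 17  13/ 18  15/ 19  13/ 17   0/  5 135/  9 120/ 12 150/  6
215 130/ 18 100/ 17 120/ 12 165/  8  15/ 14  19/ 18  14/ 30   8/ 43   2/ 76 179/ 92 178/ 58   3/ 26   0/ 12 150/ 18 126/ 27
216  90/ 11 150/  5 105/ 11  12/ 15  18/ 11   6/ 11   1/ 88   0/178   1/1
[... 1409 characters left out ...]
21]]
424 [[29, 30, 94], [30, 29, 95], [140, 135, 134], [48, 108, 122], [48, 109, 123]]
425 [[29, 31, 96], [32, 34, 96], [139, 135, 135], [53, 110, 125], [52, 112, 125]]
426 [[31, 32, 96], [35, 34, 99], [108, 106, 119], [41, 83, 91], [36, 48, 50]]
427 [[30, 32, 98], [27, 32, 95], [112, 111, 124], [30, 26, 24], [37, 32, 34]]
428 [[32, 35, 99], [30, 30, 96], [98, 96, 114], [34, 33, 33], [38, 35, 36]]
429 [[29, 26, 31], [33, 34, 98], [27, 27, 37], [34, 33, 33], [36, 32, 33]]
430 [[36, 33, 35], [36, 32, 36], [37, 37, 36], [35, 33, 37], [38, 35, 33]]
431 [[35, 34, 33], [40, 37, 38], [40, 40, 40], [35, 38, 36], [34, 31, 30]]
432 [[37, 35, 37], [40, 38, 39], [33, 30, 33], [36, 34, 36], [39, 37, 40]]
```

```bash
python3 - <<'E'
from h import *
from scipy.optimize import least_squares
o=get_obs();I=cv2.imread('pics/q_a.png').astype(int)
red=(I[...,2]-np.maximum(I[...,0],I[...,1]))>35
pts=[]
for y in range(418,428):
    u=np.nonzero(red[y,285:345])[0]+285; pts+=[(u.min()-.5,y),(u.max()+.5,y)]
print(pts[::4],pts[1::4])
rays=[ray('wrist',p,o) for p in pts]
def res(q,z=.07):
    out=[]
    for c,d in rays:
        X=c+d*((q[1]+.002)-c[1])/d[1]; out.append(np.hypot(X[0]-q[0],X[2]-z)-.009)
    return np.array(out)*1e3
for z in (.068,.07,.072):
    s=least_squares(res,[.478,-.13],args=(z,),x_scale=[.001,.001]);print(z,s.x,np.sqrt(np.mean(s.fun**2)))
print('tongue centre y',onz('wrist',(351,422.7),.072,o)[1]-.005,'flange->disc y',onz('wrist',(320,416.5),.086,o)[1]+.023-.045)
E
```

```text
[(np.float64(302.5), 418), (np.float64(300.5), 420), (np.float64(299.5), 422), (np.float64(298.5), 424), (np.float64(298.5), 426)] [(np.float64(331.5), 418), (np.float64(334.5), 420), (np.float64(335.5), 422), (np.float64(336.5), 424), (np.float64(337.5), 426)]
0.068 [ 0.47649168 -0.13387666] 0.22047866408633315
0.07 [ 0.47648013 -0.13216383] 0.25434807619763145
0.072 [ 0.47646834 -0.130444  ] 0.2885891028199548
tongue centre y -0.12931421001065332 flange->disc y -0.13032045632460132
```

```bash
python3 - <<'E'
from h import *
def pr(n,X):
    c=camera_model(n);f=240/np.tan(np.radians(c['fovy']/2));q=X@c['camera_from_world'][:3,:3].T+c['camera_from_world'][:3,3];return np.c_[f*q[:,0]/q[:,2]+c['cx'],f*q[:,1]/q[:,2]+c['cy']]
t=np.linspace(0,6.28,60)
for y in (-.127,-.129,-.131,-.133):
    d=np.vstack([np.c_[.4775+.009*np.cos(t),0*t+y+s,.07+.009*np.sin(t)] for s in (-.002,.002)])
    g=np.array([[.4905+a,y+b,c] for a in (0,.006) for b in (-.005,.005) for c in (.068,.072)])
    a,b=pr('scene',d),pr('scene',g[:4]); print(y,'disc',a.min(0).round(1),a.max(0).round(1),'tongue end',b.min(0).round(1),b.max(0).round(1),'side disc mid/top',pr('side',d).min(0).round(1))
S=cv2.cvtColor(cv2.imread('pics/q_b.png'),cv2.COLOR_BGR2HSV)
for y in range(257,269): print(y,' '.join('%3d/%3d'%tuple(S[y,x,:2]) for x in range(358,374)))
E
```

```text
-0.127 disc [360.4 259.2] [365.2 266. ] tongue end [363.7 259.5] [366.9 261.8] side disc mid/top [349.4 215.6]
-0.129 disc [361.1 259.4] [365.8 266.2] tongue end [364.4 259.7] [367.6 262. ] side disc mid/top [349.4 215.2]
-0.131 disc [361.7 259.6] [366.5 266.4] tongue end [365.  259.9] [368.2 262.2] side disc mid/top [349.5 214.9]
-0.133 disc [362.3 259.9] [367.1 266.7] tongue end [365.6 260.1] [368.8 262.4] side disc mid/top [349.6 214.5]
257 105/ 14  60/  8  30/  3  30/  7  40/  7  30/  9  38/  9  30/  9  23/  9  25/ 14  26/ 44  24/ 78  24/ 93  23/ 84  25/ 65  26/ 36
258  90/ 13  60/  7  53/ 10  40/  7  38/  9  30/  7  40/  7  38/  9  23/ 18  23/ 50  24/104  24/153  25/171  24/164  24/136  24/ 76
259  90/ 10  75/  7  60/  5  40/  7  23/  9  20/ 14  15/ 18  16/ 24  23/ 61  24/112  24/161  25/191  25/202  25/197  25/168  24/ 99
260 105/  5  60/  3  30/  2  20/  7   5/ 25   4/ 51   4/ 75  10/ 92  20/129  24/170  25/196  25/206  25/204  25/199  25/169  23/ 93
261 110/  5 105/  4  90/  2   5/ 12   2/ 55   2/121   2/157   8/166  18/177  24/190  25/199  25/204  25/206  25/199  24/164  24/
[... 227 characters left out ...]
  25/182  25/204  25/197  25/161  25/ 83
264  90/  3   0/  3   4/ 17   1/ 68   1/143   1/147   0/ 70 177/ 17   0/  3  21/ 18  24/ 84  25/162  25/198  25/198  25/160  24/ 83
265  30/  6  30/  8   4/ 19   2/ 80   1/153   0/158   0/ 86 178/ 25   0/  0  30/ 11  24/ 70  25/149  25/196  25/198  24/159  24/ 78
266  30/  5  30/  5   6/ 12   2/ 56   1/120   1/148   1/113   2/ 52   6/ 11  24/ 22  24/ 94  25/163  25/199  25/196  24/154  23/ 65
267  30/  5  30/  5  15/  5   8/ 19   3/ 49   3/ 76   3/ 69   8/ 29  24/ 12  24/ 35  24/117  25/179  25/202  25/196  24/148  23/ 58
268  30/  2  30/  2  30/  5  20/  7  12/ 12   8/ 19  15/ 19  20/  7  36/ 12  23/ 44  24/127  25/186  25/205  25/194  24/145  23/ 53
```

Corrected for the tongue's lower rear edge (z = 0.068), both views agree that the disc is about 2–3 mm short. I pull 2.5 mm more and let it settle.

```bash
python3 -m pendant '[{"tx":0,"ty":-1.5,"tz":0,"wx":0,"wy":0,"wz":0,"jaw":10},{"tx":0,"ty":-1,"tz":0,"wx":0,"wy":0,"wz":0,"jaw":10},{"tx":0,"ty":0,"tz":0,"wx":0,"wy":0,"wz":0,"jaw":10},{"tx":0,"ty":0,"tz":0,"wx":0,"wy":0,"wz":0,"jaw":10},{"tx":0,"ty":0,"tz":0,"wx":0,"wy":0,"wz":0,"jaw":10},{"tx":0,"ty":0,"tz":0,"wx":0,"wy":0,"wz":0,"jaw":10}]'
python3 - <<'E'
from h import *
o=get_obs();a=snapshot('wrist');S=snapshot('scene');I=a.astype(int)
print('tongue y',[round(onz('wrist',(351,r),.068,o)[1]-.005,4) for r in (416,418,420,422,424)])
for x in (349,351,353): print(x,[I[y,x].tolist() for y in range(414,428)])
for y in range(410,422): print(y,I[y,320].tolist(), round(onz('wrist',(320,y),.086,o)[1]-.022,4))
H=cv2.cvtColor(S,cv2.COLOR_RGB2HSV)
for y in (263,264,265,266): print(y,' '.join('%3d/%3d'%tuple(H[y,x,:2]) for x in range(358,370)))
print(blobs(S,'blue',(280,220,310,245)))
E
```

```text
time_s: 7.95
eef_pos: [0.4776, -0.0882, 0.2256]
tool_rot: [-0.002, 0.701, 0.713, 0.0]
contact_force: [-10.0, 6.5, 15.8]
finger_gap: 0.228
grasp_force: 59.2
tongue y [np.float64(-0.132), np.float64(-0.1331), np.float64(-0.1342), np.float64(-0.1352), np.float64(-0.1363)]
349 [[37, 32, 33], [35, 33, 32], [28, 26, 29], [66, 68, 70], [38, 35, 30], [88, 79, 39], [121, 111, 57], [114, 102, 40], [116, 102, 44], [116, 102, 44], [124, 109, 47], [131, 118, 50], [119, 107, 48], [30, 28, 36]]
351 [[27, 22, 22], [47, 45, 47], [100, 100, 101], [109, 109, 113], [78, 76, 77], [120, 106, 46], [123, 109, 51], [121, 107, 49], [123, 110, 50], [132, 118, 57], [150, 133, 63], [155, 137, 63], [76, 70, 41], [30, 29, 34]]
353 [[133, 134, 137], [130, 130, 133], [127, 127, 130], [127, 127, 131], [127, 128, 133], [108, 96, 41], [114, 101, 45], [125, 111, 51], [128, 113, 53], [132, 117, 53], [149, 132, 59], [160, 142, 65], [57, 55, 39], [33, 32, 36]]
410 [41, 38, 37] -0.1298
411 [43, 38, 39] -0.1303
412 [34, 28, 35] -0.1307
413 [34, 31, 32] -0.1312
414 [38, 36, 34] -0.1316
415 [33, 30, 30] -0.1321
416 [47, 45, 45] -0.1326
417 [123, 122, 124] -0.133
418 [120, 119, 121] -0.1335
419 [116, 117, 120] -0.1339
420 [116, 116, 119] -0.1344
421 [117, 118, 120] -0.1348
263 105/  5 105/  4 120/  4 170/  5 179/ 39   0/106   1/145   1/102   4/ 66  16/ 75  23/127  25/178
264 120/  9  60/  3  30/  2   0/ 14   0/ 66   0/139   1/130   0/ 58 177/ 15  18/ 17  24/ 72  25/147
265  60/  4  30/  6  15/  5   8/ 24   1/ 88   1/158   0/138   0/ 65 177/ 18  24/  9  25/ 53  25/126
266  60/  3  45/  5  15/  5   8/ 19   2/ 74   1/145   1/156   1/100   4/ 35  22/ 22  24/ 80  25/147
[(63, [297.4, 233.3], [291, 230, 14, 7])]
```

```bash
python3 -c "
from workcell import *
print(hand_in())"
```

```text
the job is handed in; nothing more can be done
None
```

The keeper cap is pressed home, and I handed in with the gripper holding the stretched rod still, its red disc level with the yellow mark to within about 1 mm by my camera measurements; I didn't touch the loose things.

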